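Put the picture panel away in the packed block tray

ROBOT

A 6-joint arm with a two-finger parallel gripper is mounted at the origin on the work surface. World frame = base frame: x ahead of the robot, y to its left, z up, the work surface at z = 0. Lengths are in m, angles in rad, forces in N, time in s.
With the tool pointing down it reaches from about 0.25 to 0.8 m from the base axis. Payload 3.9 kg.
Tool frame: the origin (TCP) lies at the very end of the fingers, on their centre line; the grasp point (between the pads) lies 19 mm behind it; z points along the fingers, y is the line along which they close (so a half turn about z gives the same grasp; the last joint's range is limited). The gripper opens to 85 mm and grips with 20 to 120 N. Pads are 22 mm wide; open, the fingers measure 114 mm over their backs; the gripper's body (76 mm by 85 mm) begins 54 mm behind the grasp point. The pads swing forward as they close: fully open they stand 13 mm farther back than shut.
Start: joints at [-1.113, 0.26, -0.138, 1.173, 0, 1.571], TCP at [0.232, -0.471, 0.195] pointing down, gripper open.
Joint ranges: [-2.78, 2.78], [-0.83, 1.72], [-1.28, 1.37], [-1.9, 2.12], [-1.57, 1.48], [-3.14, 3.14]. Speed limits (rad/s): [2.57, 2.57, 3.14, 3.14, 3.14, 3.14].

INTERFACE

Orientations are given as a unit quaternion [x, y, z, w].
In Python, from cell import readout, optics, manip gives the robot as it stands.
- The arm moves only by the shell command python3 -m crank 'ROWS' [FORCE]. ROWS is text: rows parted by semicolons, each of 7 numbers parted by spaces: the finger opening in mm, from 0 to 85.4, then the shift along the tool's x, y, z each as a share of 60 mm, from -1 to 1, then the turn, a rotation vector about the tool's x, y, z each as a share of 8 degrees, from -1 to 1. A call has exactly 10 rows; each row shifts and turns the commanded pose from where the row before left it, along the tool's axes as they then stand; what a row does not reach is not made up. A row lasts 1/8 s, in which the tool goes at most 62.5 mm and 10.7 degrees, less where a joint would pass 70% of its speed; a pose out of reach is approached as far as the arm can. A call with a number of a shift or a turn outside -1 to 1 is refused whole. A call with a gripper value outside its range is refused whole. The fingers move at their own pace and stop on an object; FORCE is the grip in N (left out, the last holds). Time passes only in rows, so rows that do not move let the fingers close, or fill a call up. It gives the time, the measured TCP pose, the force, the opening and the grip force at its end, in the units of the state.
- readout.observe(): the state, without advancing time (a new reading comes with each control period).
- optics.capture(name): name is "scene" or "top" or "wrist"; returns a dict with "frame" (420x560x3 uint8, blue, green, red), "K" (3x3 intrinsics, pixels), "origin" and "attitude" of the camera in the world. Camera axes: x right, y down, z forward; pixel columns grow to the right and rows downward; lengths in m; the calibration is good to about 2 mm. A picture is of the moment at which its call begins. There is no depth.
- manip.close_job(): hands the job in; it is judged then, once.
The state is a dict: "time_s": time; "qpos": joint angles; "qvel": joint speeds; "joint_torque": joint torques, N m; "tool_pos": TCP position; "tcp_rot": TCP orientation; "ft_force": force on the tool from outside, world axes, zero at the start; "moment": the same for the moment, N m; "gripper_width": opening from 0.0 (shut) to 1.0 (fully open); "finger_force": force on a finger pad.
Only numpy, scipy, OpenCV 4.12 (cv2) and the standard library are available. Lean on these libraries where they do the work, as an engineer would, in place of code of your own. Each camera call takes 0.05 s, during which the arm holds its last target. There are 200 camera calls.

TASK

Slide the white picture panel up out of its leaning stand and put it away upright in the packed row of blocks in the tray: right beside the red block, with another block on its other side, so not at an end of the row. Ease the blocks apart with it and press it down fully home on the tray floor before you let go; leave all four blocks standing in the tray and do not disturb the mug, hare or jar.

Things in the scene. Friction and masses are not known exactly. Their poses are not given: they have to be found in the camera images.
- panel_center (a point): centre of the loose white picture panel: 8 mm thick along its x, 90 mm wide along y, 120 mm tall along z (foot to top edge), 0.105 kg, picture on both faces. The lowest 8 mm taper to a 3 mm thick foot. At the start it stands in the stand's slot, leaning 30 degrees, its top towards the stand's -x; its top 45 mm is clear of the stand on both faces.
- stand: fixed dark wooden stand, footprint 105 mm (x) by 112 mm (y), origin on the mantel under its middle, z up. Its slot leans 30 degrees back: the panel slides in and out along the direction (-0.5, 0, 0.866) in this frame. Slot 11 mm wide (panel thickness 8), 96 mm long along y; measured along the slide from the slot floor, the front and side lips are 35 mm high and the back rest 75 mm.
- slot_floor (a point): centre of the floor of the stand's slot, 30 mm along the stand's x from its origin and 30 mm above the mantel (axes as the stand's)
- tray: fixed dark wooden open tray, origin under its middle on the mantel, z up. Inside 113.5 mm along x (the row direction) by 102 mm along y, walls 8 mm thick; end walls reach 68 mm above the origin, side walls 28 mm. Four blocks stand in it in a row along x, in any order, square to it, about 3.5 mm apart; the panel is thicker, so its neighbours must give way, and there is room.
- tray_in (a point): centre of the tray's inner floor, 8 mm above the tray's origin. Block tops are 75 mm above it; the panel fully home has its centre 60 mm above it.
- red_center (a point): centre of the red block, 24 mm thick along its x (the row direction), 98 mm wide along y, 75 mm tall, 0.11 kg, loose; its two long top edges are bevelled (5 mm wide, 10 mm high, so the top is 14 mm thick). This point is its centre, 37.5 mm above its underside; z is up.
- blue_center (a point): centre of the blue block, 24 mm thick along its x (the row direction), 98 mm wide along y, 75 mm tall, 0.11 kg, loose; its two long top edges are bevelled (5 mm wide, 10 mm high, so the top is 14 mm thick). This point is its centre, 37.5 mm above its underside; z is up.
- white_center (a point): centre of the white block, 24 mm thick along its x (the row direction), 98 mm wide along y, 75 mm tall, 0.11 kg, loose; its two long top edges are bevelled (5 mm wide, 10 mm high, so the top is 14 mm thick). This point is its centre, 37.5 mm above its underside; z is up.
- yellow_center (a point): centre of the yellow block, 24 mm thick along its x (the row direction), 98 mm wide along y, 75 mm tall, 0.11 kg, loose; its two long top edges are bevelled (5 mm wide, 10 mm high, so the top is 14 mm thick). This point is its centre, 37.5 mm above its underside; z is up.
- panel: the same panel, origin at the middle of its lower (foot) edge, axes as panel_center
- mug: green enamel mug, bystander, radius 38 mm, 80 mm tall, origin under its middle
- hare: white ceramic hare figure, bystander, about 75 by 60 mm and 128 mm tall, origin under its middle
- jar: ribbed amber glass jar with steel lid, bystander, radius 39 mm, 106 mm tall, origin under its middle
- pegboard: fixed miniature white pegboard, 180 mm wide along its y, 202 mm tall, foot 70 mm deep, with three grey pegs and a steel bottle opener, origin under its middle; stands to one side
There are look-alikes about, which are no part of the job. There is more than one size of the panel; the job needs the middle-sized.

How it is judged:
By the outcome, as a careful person would: the job done as asked, in the order asked, and still so for the second after the job is handed in, with the robot touching nothing.
It also fails if it takes over 51 s, if anything falls off the work surface, if the arm or the gripper's body presses on something with over 40 N, if the wrist force passes 120 N, or if a joint passes its speed limit or range.

## Working session

There is one attempt and no reset: what is moved stays moved. The work goes in short steps, Python scripts to look and compute and a shell command to move; the robot and the scene stay as the last step left them, time stands still between calls to the robot, and variables do not carry over. Pictures are saved under pics/ and viewed, at most 10 in all, crops included, and the job is handed in when it is done.

```bash
mkdir -p pics; ls
python3 - <<'E'
from cell import readout, optics
import cv2,numpy as np
s=readout.observe();print(s)
for n in("scene","top"):
    c=optics.capture(n);cv2.imwrite(f"pics/{n}0.png",cv2.resize(c["frame"],(800,600),interpolation=cv2.INTER_CUBIC));np.savez(f"{n}0.npz",**c)
    print(n,c["K"],c["origin"],c["attitude"])
E
```

```text
pics
{'time_s': 0.0, 'qpos': array([-1.11299052e+00,  2.60680322e-01, -1.39368967e-01,  1.17267060e+00,
        7.10819998e-06,  1.57078054e+00]), 'qvel': array([ 1.08296029e-03,  5.61480708e-04, -1.72175919e-06, -2.61928502e-04,
       -2.08777785e-04, -1.81778633e-04]), 'joint_torque': array([ 7.48051298e-04, -4.05675745e+01,  2.53923333e+01,  1.88169099e-02,
        2.83148711e-04,  4.10921132e-06]), 'tool_pos': array([ 0.2317162 , -0.47027496,  0.19386692]), 'tcp_rot': array([ 9.73913682e-01,  2.26916759e-01, -2.14768467e-04, -9.37503375e-04]), 'ft_force': array([-0.51191755,  0.02739944,  0.37023889]), 'moment': array([-0.008937  ,  0.04176088, -0.02947905]), 'finger_force': 0.0, 'gripper_width': 0.9985307145533912}
scene [[526.39458144   0.         274.98959727]
 [  0.         526.39458144 211.91259396]
 [  0.           0.           1.        ]] [ 0.87296615 -0.53950083  1.12219965] [ 0.92421303  0.22771489 -0.06958421 -0.29855359]
top [[422.30891024   0.         277.08125778]
 [  0.         422.30891024 207.28301746]
 [  0.           0.           1.        ]] [0.34984625 0.15016929 1.28655645] [-0.69841841  0.7129547  -0.04880613  0.03905488]
```

View pics/scene0.png

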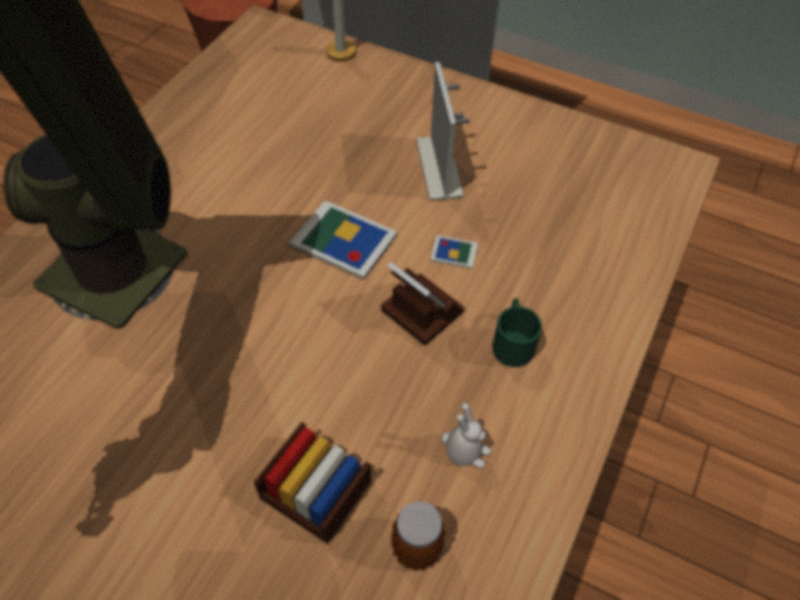

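View pics/top0.png

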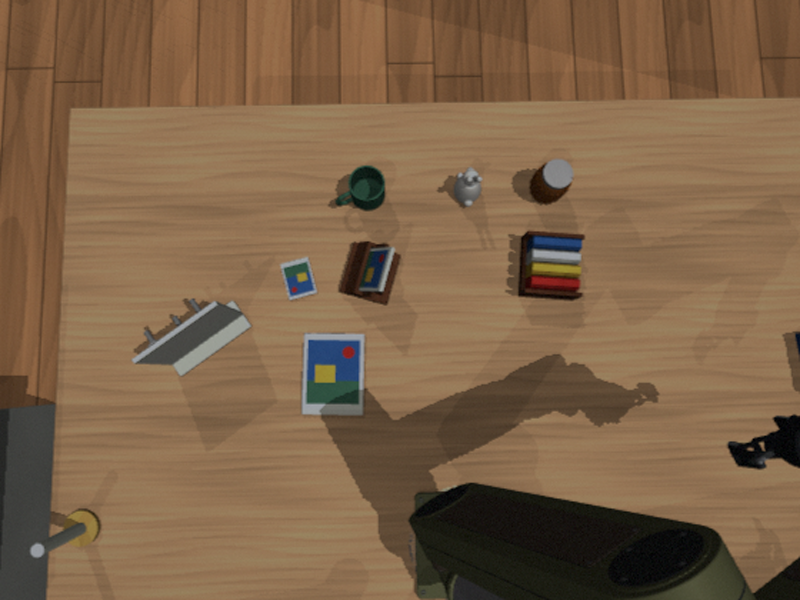

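The red block is at the robot-side end of the row, at top view (553,283), so the panel goes between red and yellow. The stand is at top view (370,272). I'll enlarge both.

Run:
```python
import cv2,numpy as np
s=np.load("scene0.npz")["frame"];t=np.load("top0.npz")["frame"]
z=lambda f,x,y:cv2.resize(f[y:y+75,x:x+100],(400,300),interpolation=cv2.INTER_CUBIC)
# crops 100x75 at 4x ; tl stand top, tr tray top, bl stand scene, br tray scene
o=np.vstack([np.hstack([z(t,210,155),z(t,340,150)]),np.hstack([z(s,245,170),z(s,170,300)])])
cv2.imwrite("pics/crop.png",o)
```

```text
(no output)
```

View pics/crop.png

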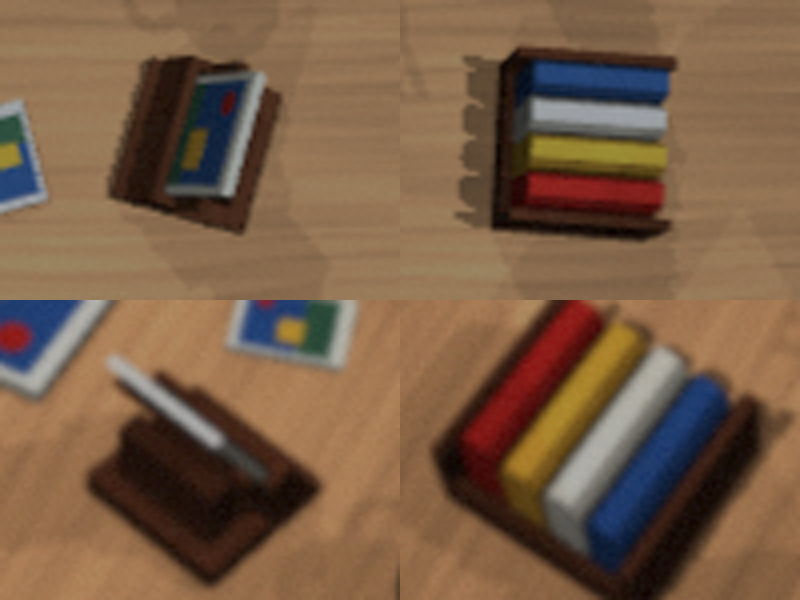

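The panel leans towards world -y: its top edge is on the right in the top view, crop (266,72)-(236,197). The tray's row runs along world x. Next I'll fit both poses.

```bash
cat > h.py <<'E'
import numpy as np
from scipy.optimize import least_squares
from scipy.spatial.transform import Rotation as R
def proj(c,P):
    p=(np.asarray(P)-c["origin"])@R.from_quat(c["attitude"]).as_matrix()
    p=p@c["K"].T; return p[:,:2]/p[:,2:]
def place(v,L):
    a=v[2];M=np.array([[np.cos(a),-np.sin(a),0],[np.sin(a),np.cos(a),0],[0,0,1]])
    return np.asarray(L)@M.T+[v[0],v[1],0]
def fit(obs,v0):  # obs: list of (cam, local pts, pixels)
    f=lambda v:np.concatenate([(proj(c,place(v,L))-np.array(px)).ravel() for c,L,px in obs])
    r=least_squares(f,v0,loss="soft_l1");return r.x,r.fun.reshape(-1,2)
u=np.array([-.5,0,np.sqrt(.75)]);n=np.array([np.sqrt(.75),0,.5]);F=np.array([.03,0,.03])
def pan(w,y,t): return F+w*u+np.array([0,y,0])+(t-.0015)*n   # panel point in stand frame
E
python3 - <<'E'
from h import *
T=dict(np.load("top0.npz"));S=dict(np.load("scene0.npz"))
cr=lambda o,q,pts:[(o[0]+(x-q[0]+.5)/4-.5,o[1]+(y-q[1]+.5)/4-.5) for x,y in pts]
# stand: yaw such that stand +x = world +y approx
a=[pan(.12,-.045,-.004),pan(.12,.045,-.004),(.0525,-.056,0),(-.0525,-.056,0),(.0525,.056,0),(-.0525,.056,0)]
# world +x is up in top image; stand y = -world x ->image down
for yaw in (np.pi/2,):
  v,r=fit([(T,[pan(.12,-.045,-.004),pan(.12,.045,-.004),(.0525,.056,.0),(-.0525,.056,0)],cr((210,155),(0,0),[(266,72),(236,198),(110,197),(242,233)])),
         (S,[pan(.12,.045,.0),(-.0525,-.056,0),(-.0525,.056,0)],cr((245,170),(0,300),[(110,360),(212,583),(88,482)]))],[.45,.1,yaw])
  print(v,np.round(r,1).tolist())
  print("panel mid-top",place(v,[pan(.12,0,0)]),"slot",place(v,[F]))
# tray: blocks positions -41.25..41.25 with gap; local x toward blue
X=np.array([-41.25,-13.75,13.75,41.25])/1000
L=[(x,-.049+0,.083) for x in X]
px=cr((340,150),(400,0),[(664,193),(667,157),(668,121),(670,82)])
Ls=[(-.06475,.059,.068),(.06475,-.059,.068),]
print(proj(T,[(0.45,-.25,0),(.5,-.25,0)]))
v,r=fit([(T,L,px),(S,[(-.041,-.049,.083),(.041,-.049,.083)],cr((170,300),(400,300),[(482,462),(606,536)]))],[.45,-.25,0])
print(v,np.round(r,1).tolist())
E
```

```text
[0.5602646  0.18534676 1.27659713] [[-2.1, -0.6], [-3.4, -1.3], [0.4, 0.5], [0.3, 0.7], [1.5, -1.6], [-1.6, 2.5], [-2.0, 2.2]]
panel mid-top [[0.5511887  0.1553925  0.13317305]] slot [[0.5689638 0.2140578 0.03     ]]
[[401.61006872 224.40294589]
 [400.67047564 208.22148889]]
[ 0.56821351 -0.1967005  -0.09440102] [[0.4, -0.8], [-0.0, -1.2], [0.1, -1.5], [-0.1, -1.0], [-2.1, -3.0], [-1.2, -0.4]]
```

```bash
python3 - <<'E'
from h import *
from cell import readout,optics
c=optics.capture("wrist");s=readout.observe()
M=R.from_quat(s["tcp_rot"]).as_matrix();C=R.from_quat(c["attitude"]).as_matrix()
print("cam in tool",M.T@(c["origin"]-s["tool_pos"]),"axes in tool\n",M.T@C,c["K"][0,0])
E
python3 -m crank '85 .70 -.16 -.22 0 0 -1; 85 .72 -.06 -.22 0 0 -1; 85 .72 .04 -.22 0 0 -1; 85 .71 .14 -.22 0 0 -1; 85 .68 .24 -.22 0 0 -1; 85 .64 .32 -.22 0 0 -1; 85 .59 .41 -.22 0 0 -1; 85 .53 .49 -.22 0 0 -.3; 85 .5 .51 -.22 0 0 0; 85 .5 .51 -.22 0 0 0'
```

```text
cam in tool [ 0.07951855 -0.00050206 -0.18046091] axes in tool
 [[-1.39772262e-04 -9.49917975e-01 -3.12499313e-01]
 [ 9.99999453e-01  1.91263662e-04 -1.02866459e-03]
 [ 1.03691674e-03 -3.12499285e-01  9.49917429e-01]] 328.7053763250349
time_s: 1.4
tool_pos: [0.5674, -0.1974, 0.3268]
tcp_rot: [0.739, 0.673, -0.0, -0.0]
ft_force: [0.2, -0.1, -0.1]
gripper_width: 0.997
finger_force: 0.0
```

Run:
```python
from h import *
from cell import readout,optics
import cv2
c=optics.capture("wrist");np.savez("w1.npz",**c);s=readout.observe();print(s["qpos"],s["tcp_rot"])
p=proj(c,place([.568,-.197,-.094],[(x,y,.083) for x in(-.06,.06) for y in(-.05,.05)]));print(p)
m=p.mean(0).astype(int);x0=int(np.clip(m[0]-100,0,360));y0=int(np.clip(m[1]-75,0,270));print(x0,y0)
cv2.imwrite("pics/w1.png",cv2.resize(c["frame"][y0:y0+150,x0:x0+200],(800,600),interpolation=cv2.INTER_CUBIC))
```

```text
[-0.32929576  0.39211552  0.39836241  1.57359231  0.00404471  1.33110662] [7.38062171e-01 6.74727474e-01 2.60249805e-03 5.42300297e-04]
[[232.55901783 201.72238687]
 [229.30800804 125.50781361]
 [321.46275126 201.7531419 ]
 [324.93844636 125.53101214]]
177 88
```

View pics/w1.png

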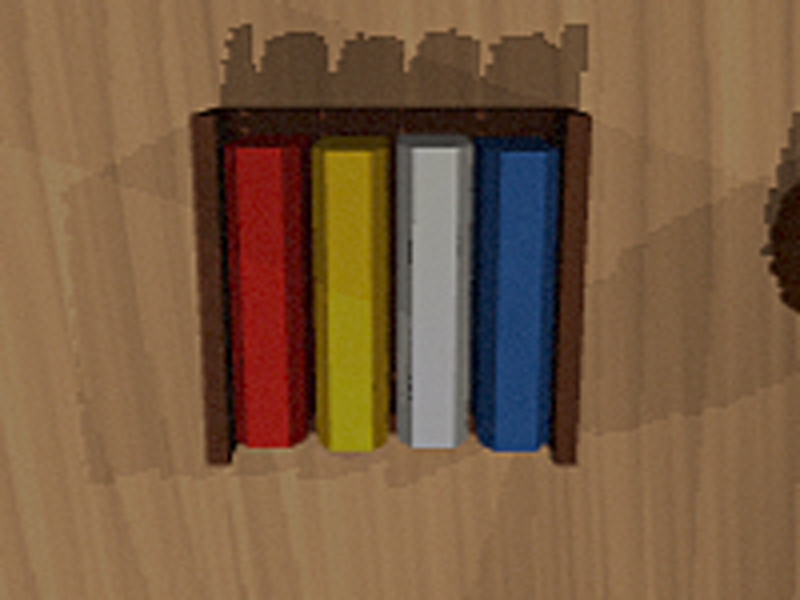

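The row reads red, yellow, white, blue from left to right. The top-face edges are red 235-285 (top) and 248-296 (bottom), yellow 327-374 and 330-375, white 413-459 and blue 498-545, with rows from 147 to 448.

Run:
```python
from h import *
c=dict(np.load("w1.npz"))
P=[[(235,147),(285,147),(248,447),(296,447)],[(327,148),(374,148),(330,450),(375,450)],[(413,147),(459,147),(412,448),(458,448)],[(498,150),(545,150),(488,450),(537,450)]]
W=[(193,113),(592,113),(208,464),(577,464)]
px=lambda q:np.array([(177+(x+.5)/4-.5,88+(y+.5)/4-.5) for x,y in q])
def back(p,z):
    d=np.c_[p,np.ones(len(p))]@np.linalg.inv(c["K"]).T@R.from_quat(c["attitude"]).as_matrix().T
    return c["origin"]+d*((z-c["origin"][2])/d[:,2])[:,None]
for name,q in zip("RYWB",P):
    b=back(px(q),.083);m=b.mean(0);d=b[:2].mean(0)-b[2:].mean(0);print(name,m.round(4),"len",np.hypot(*d[:2]).round(4),"thick",np.linalg.norm(b[1]-b[0]).round(4),"yaw",np.degrees(np.arctan2(-d[0],d[1])).round(2))
b=back(px(W),.068);print("walls",b.round(4),b.mean(0).round(4),"span",np.linalg.norm(b[1]-b[0]),np.linalg.norm(b[0]-b[2]))
d=b[1]+b[3]-b[0]-b[2];print("yaw",np.degrees(np.arctan2(d[1],d[0])))
d=b[0]+b[1]-b[2]-b[3];print("yaw",np.degrees(np.arctan2(-d[0],d[1])))
```

```text
R [ 0.5244 -0.1905  0.083 ] len 0.0981 thick 0.0157 yaw -4.87
Y [ 0.5519 -0.1938  0.083 ] len 0.0988 thick 0.0147 yaw -5.61
W [ 0.5791 -0.1959  0.083 ] len 0.0984 thick 0.0144 yaw -5.03
B [ 0.6054 -0.1991  0.083 ] len 0.0982 thick 0.0147 yaw -5.44
walls [[ 0.5068 -0.13    0.068 ]
 [ 0.6347 -0.142   0.068 ]
 [ 0.4952 -0.2478  0.068 ]
 [ 0.6238 -0.2598  0.068 ]] [ 0.5651 -0.1949  0.068 ] span 0.1284515782349379 0.11838031248299939
yaw -5.368999040433186
yaw -5.428206011748376
```

Tray centre is (0.565,-0.195) at yaw -5.4°, and the red-yellow gap midpoint is about (0.538,-0.192). Now I'll move over the stand.

```bash
python3 -m crank '85 .48 -.10 0.1 0 0 -.98; 85 .49 -.04 .1 0 0 -.98; 85 .49 .03 .1 0 0 -.98; 85 .48 .09 .1 0 0 -.98; 85 .46 .16 .1 0 0 -.98; 85 .43 .22 .1 0 0 -.98; 85 .40 .28 .1 0 0 -.98; 85 .36 .33 .1 0 0 -.98; 85 .31 .38 .1 0 0 -.98; 85 .26 .41 .1 0 0 -.98'
python3 -m crank '85 0 0 0 -.94 0 0; 85 0 0 0 -.94 0 0; 85 0 0 0 -.94 0 0; 85 0 0 0 -.93 0 0;85 0 0 0 0 0 0;85 0 0 0 0 0 0;85 0 0 0 0 0 0;85 0 0 0 0 0 0;85 0 0 0 0 0 0;85 0 0 0 0 0 0'
python3 - <<'E'
from h import *
from cell import readout,optics
import cv2
c=optics.capture("wrist");np.savez("w2.npz",**c);s=readout.observe();print(s["qpos"],R.from_quat(s["tcp_rot"]).as_matrix())
v=[.560,.185,1.277]
p=proj(c,place(v,[pan(.12,y,0) for y in(-.045,.045)]));print(p)
cv2.imwrite("pics/w2.png",cv2.resize(c["frame"],(800,600),interpolation=cv2.INTER_CUBIC))
E
```

```text
time_s: 2.7
tool_pos: [0.5307, 0.0932, 0.2661]
tcp_rot: [0.145, 0.989, -0.0, -0.0]
ft_force: [0.1, 0.5, 0.3]
gripper_width: 0.995
finger_force: 0.0
time_s: 3.95
tool_pos: [0.5312, 0.0928, 0.2668]
tcp_rot: [0.142, 0.955, 0.256, 0.038]
ft_force: [0.8, 0.6, 0.3]
gripper_width: 0.997
finger_force: 0.0
[-0.16148425  0.16660261 -0.19826718  1.12871531  0.51828568  0.15477375] [[-9.56569571e-01  2.52431881e-01  1.45783405e-01]
 [ 2.91504118e-01  8.28477900e-01  4.78173314e-01]
 [-7.21400614e-05  4.99902505e-01 -8.66081682e-01]]
[[265.58948715 224.95421587]
 [264.54663176 139.66991044]]
```

View pics/w2.png

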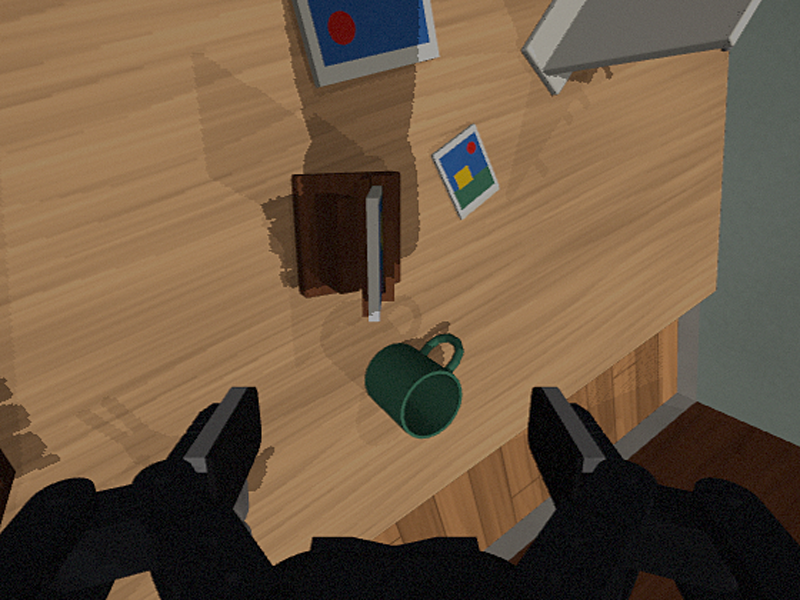

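The panel is seen almost edge-on at (374,186)-(374,321), next to the prediction. I'll zoom in to get its offset.

Run:
```python
import numpy as np,cv2
f=np.load("w2.npz")["frame"][120:232,187:336]
cv2.imwrite("pics/w2c.png",cv2.resize(f,None,fx=5.3,fy=5.3,interpolation=cv2.INTER_CUBIC))
```

```text
(no output)
```

View pics/w2c.png

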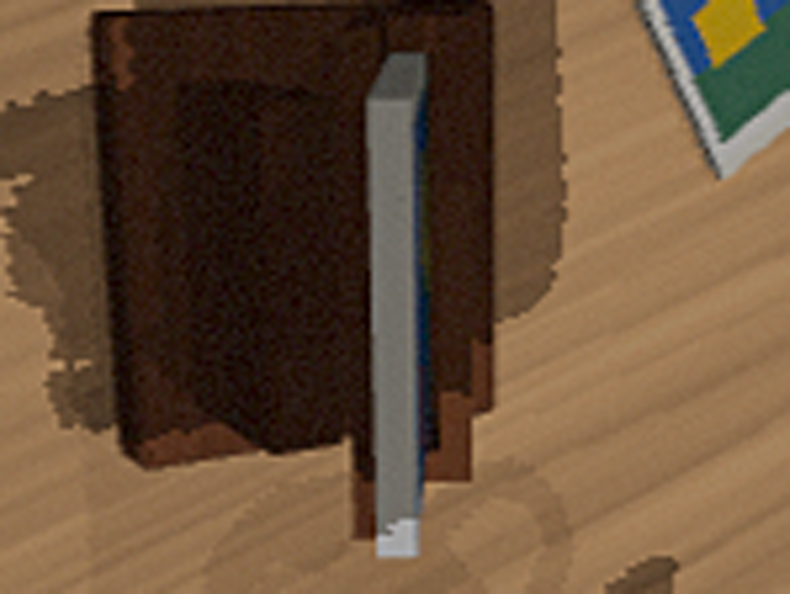

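The top-edge corners are at crop (366,98), (416,97), (377,556) and (419,556).

```bash
cat >> h.py <<'E'
def back(c,p,z):
    d=np.c_[p,np.ones(len(p))]@np.linalg.inv(c["K"]).T@R.from_quat(c["attitude"]).as_matrix().T
    return c["origin"]+d*((np.asarray(z)-c["origin"][2])/d[:,2])[:,None]
E
python3 - <<'E'
from h import *
from cell import readout
c=dict(np.load("w2.npz"))
q=np.array([(366,98),(416,97),(377,556),(419,556)]);p=np.array([187,120])+(q+.5)/5.3-.5
b=back(c,p,[.131,.135,.131,.135]);print(b.round(4))
m=b.mean(0);d=b[:2].mean(0)-b[2:].mean(0);yaw=np.arctan2(-d[0],d[1])
print("mid",m,"width",np.linalg.norm(d),"thick",np.linalg.norm(b[1]-b[0]),np.linalg.norm(b[3]-b[2]),"yaw",np.degrees(yaw))
s=readout.observe();M=R.from_quat(s["tcp_rot"]).as_matrix()
a=yaw;Z=np.array([.5*np.cos(a),.5*np.sin(a),-.75**.5])
tgt=m+.038*Z;print("shift tool mm",M.T@(tgt-s["tool_pos"])*1e3)
Y=np.array([.75**.5*np.cos(a),.75**.5*np.sin(a),.5]);W=np.c_[np.cross(Y,Z),Y,Z]
print("rot deg",np.degrees(R.from_matrix(M.T@W).as_rotvec()))
E
```

```text
[[0.5036 0.1603 0.131 ]
 [0.5059 0.1683 0.135 ]
 [0.5902 0.1345 0.131 ]
 [0.5925 0.1415 0.135 ]]
mid [0.54807526 0.15114929 0.133     ] width 0.09050458844045516 thick 0.009218799146426955 0.008422485311847267 yaw 73.10785702967969
shift tool mm [  0.93930749 -14.1256452  184.2556697 ]
rot deg [-0.00645195  0.03151891 -0.046332  ]
```

```bash
python3 -m crank '60 .02 -.12 .4 0 0 0; 60 0 -.12 .45 0 0 0; 60 0 0 .5 0 0 0; 60 0 0 .5 0 0 0; 60 0 0 .5 0 0 0; 60 0 0 .35 0 0 0; 60 0 0 .2 0 0 0; 60 0 0 .1 0 0 0; 60 0 0 .07 0 0 0; 60 0 0 0 0 0 0' 60
python3 -m crank '30 0 0 0 0 0 0;15 0 0 0 0 0 0;0 0 0 0 0 0 0;0 0 0 0 0 0 0;0 0 0 0 0 0 0;0 0 0 0 0 0 0;0 0 0 0 0 0 0;0 0 0 0 0 0 0;0 0 0 0 0 0 0;0 0 0 0 0 0 0'
python3 - <<'E'
from h import *
from cell import readout,optics
import cv2
c=optics.capture("wrist");s=readout.observe();M=R.from_quat(s["tcp_rot"]).as_matrix();print(s["ft_force"],s["moment"],s["qpos"])
a=np.radians(73.1);m=np.array([.5481,.1511,.133]);print("TCP-mid in tool mm",M.T@(s["tool_pos"]-m)*1e3)
cv2.imwrite("pics/w3.png",cv2.resize(c["frame"],(800,600)))
E
```

```text
time_s: 5.25
tool_pos: [0.5536, 0.1689, 0.1003]
tcp_rot: [0.143, 0.955, 0.256, 0.038]
ft_force: [0.0, -1.3, 0.0]
gripper_width: 0.707
finger_force: 0.0
time_s: 6.5
tool_pos: [0.5536, 0.1689, 0.1003]
tcp_rot: [0.143, 0.955, 0.256, 0.039]
ft_force: [-1.5, -3.2, 5.5]
gripper_width: 0.047
finger_force: 59.7
[-2.01425155 -2.83403432  4.79761083] [-0.45083505  0.19921256  0.06764033] [-0.00364022  0.29861118 -0.49193846  0.61453887  0.49922768  0.33489754]
TCP-mid in tool mm [-3.39144962e-02 -2.24535942e-01  3.76287370e+01]
```

View pics/w3.png

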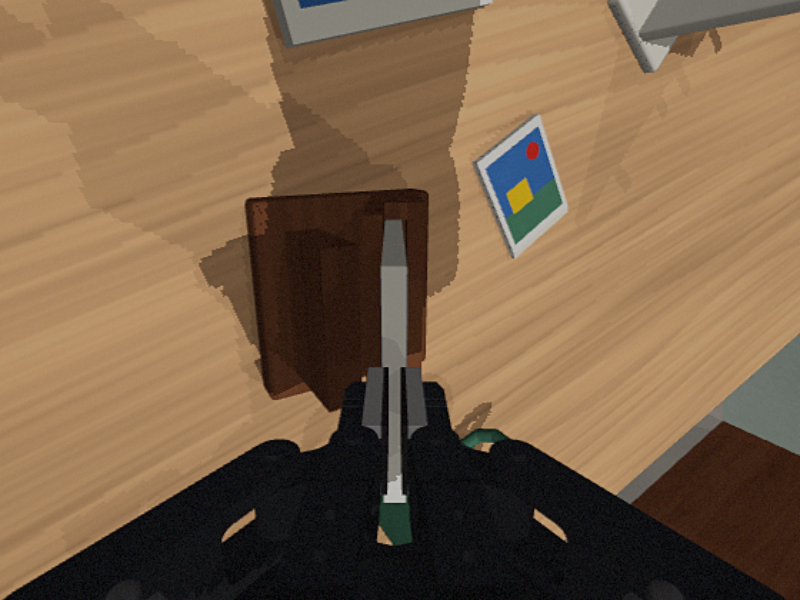

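The panel is gripped centrally. Now I'll slide it up along the slot.

```bash
python3 -m crank '0 0 0 -.15 0 0 0;0 0 0 -.2 0 0 0;0 0 0 -.25 0 0 0;0 0 0 -.3 0 0 0;0 0 0 -.3 0 0 0;0 0 0 -.3 0 0 0;0 0 0 -.3 0 0 0;0 0 0 -.3 0 0 0;0 0 0 -.2 0 0 0;0 0 0 -.2 0 0 0'
python3 -m crank '0 0 0 0 .47 0 0;0 0 0 0 .47 0 0;0 0 0 0 .47 0 0;0 0 0 0 .47 0 0;0 0 0 0 .47 0 0;0 0 0 0 .47 0 0;0 0 0 0 .47 0 0;0 0 0 0 .46 0 0;0 0 0 0 0 0 0;0 0 0 0 0 0 0'
python3 -c "
from h import *
from cell import readout
s=readout.observe();print(s['qpos'],s['ft_force'],s['tool_pos']);print(R.from_quat(s['tcp_rot']).as_matrix().round(4))"
```

```text
time_s: 7.8
tool_pos: [0.5311, 0.0968, 0.2304]
tcp_rot: [0.143, 0.955, 0.256, 0.038]
ft_force: [-0.3, -0.2, -1.2]
gripper_width: 0.045
finger_force: 58.9
time_s: 9.05
tool_pos: [0.5311, 0.0971, 0.2297]
tcp_rot: [0.148, 0.989, 0.0, -0.0]
ft_force: [0.4, -0.5, -0.8]
gripper_width: 0.048
finger_force: 58.9
[ 1.80352672e-01  2.74266602e-01 -2.68304457e-02  1.27001335e+00
  8.29273121e-04  4.76487037e-01] [ 0.40001684 -0.53511194 -0.80453298] [0.53114146 0.09714603 0.22973312]
[[-9.565e-01  2.918e-01 -5.000e-04]
 [ 2.918e-01  9.565e-01  8.000e-04]
 [ 7.000e-04  6.000e-04 -1.000e+00]]
```

```bash
python3 -m crank '0 -.15 -.46 0 0 0 .98;0 -.21 -.43 0 0 0 .98;0 -.27 -.40 0 0 0 .98;0 -.32 -.36 0 0 0 .98;0 -.37 -.31 0 0 0 .98;0 -.41 -.26 0 0 0 .98;0 -.44 -.20 0 0 0 .98;0 -.46 -.14 0 0 0 .98;0 -.48 -.07 0 0 0 .98;0 -.48 -.01 0 0 0 .98'
python3 - <<'E'
from h import *
from cell import readout,optics
import cv2
c=optics.capture("wrist");np.savez("w4.npz",**c);s=readout.observe();M=R.from_quat(s["tcp_rot"]).as_matrix()
a=np.radians(-5.4);W=np.c_[[-np.sin(a),np.cos(a),0],[np.cos(a),np.sin(a),0],[0,0,-1]]
print(s["tool_pos"],"shift mm",M.T@([.5382,-.1924,.2]-s["tool_pos"])*1e3,"rot",np.degrees(R.from_matrix(M.T@W).as_rotvec()),s["qpos"])
cv2.imwrite("pics/w4.png",cv2.resize(c["frame"],(800,600),interpolation=cv2.INTER_CUBIC))
E
```

```text
time_s: 10.3
tool_pos: [0.5378, -0.1937, 0.23]
tcp_rot: [0.741, 0.671, 0.0, -0.0]
ft_force: [0.8, 0.4, -1.2]
gripper_width: 0.048
finger_force: 58.9
[ 0.53796833 -0.19737873  0.22984921] shift mm [ 5.06249778 -0.32029995 29.8342931 ] rot [ 0.04997595  0.16740777 -0.64330553] [-0.35001833  0.33130446  0.05541646  1.29333993 -0.00261493  1.32625153]
```

View pics/w4.png

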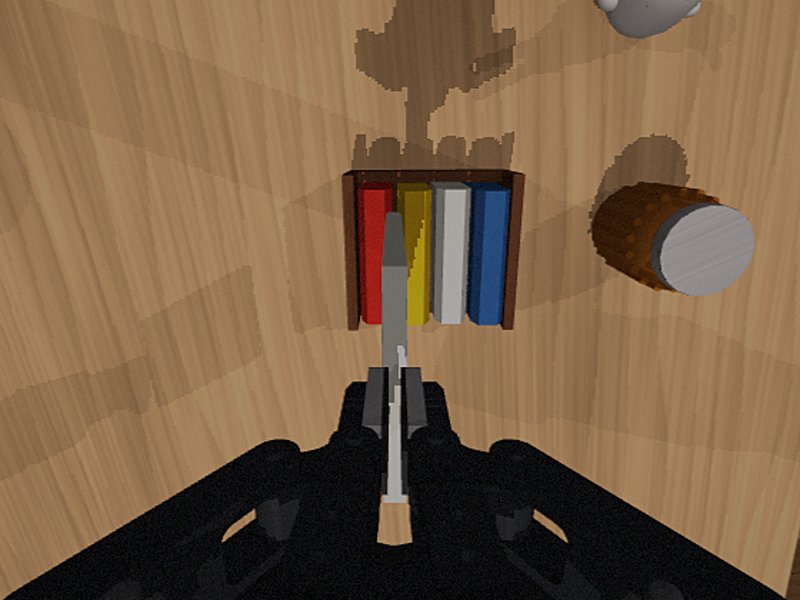

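The panel hangs vertically over the red/yellow boundary. I'll descend to just above the block tops and let it settle.

```bash
python3 -m crank '0 .07 0 0 0 0 -.08;0 0 0 .1 0 0 0;0 0 0 .2 0 0 0;0 0 0 .2 0 0 0;0 0 0 .2 0 0 0;0 0 0 .1 0 0 0;0 0 0 .05 0 0 0;0 0 0 0 0 0 0;0 0 0 0 0 0 0;0 0 0 0 0 0 0'
cat > chk.py <<'E'
from h import *
from cell import readout
s=readout.observe();M=R.from_quat(s["tcp_rot"]).as_matrix()
a=np.radians(-5.4);W=np.c_[[-np.sin(a),np.cos(a),0],[np.cos(a),np.sin(a),0],[0,0,-1]]
print("shift mm",(M.T@([.5382,-.1924,.090]-s["tool_pos"])*1e3).round(2),"rot",np.degrees(R.from_matrix(M.T@W).as_rotvec()).round(2),s["ft_force"].round(1),s["moment"].round(2))
E
python3 chk.py
```

```text
time_s: 11.6
tool_pos: [0.5392, -0.1881, 0.1793]
tcp_rot: [0.736, 0.677, 0.0, 0.0]
ft_force: [0.4, -0.2, -1.9]
gripper_width: 0.045
finger_force: 58.9
shift mm [-4.33 -0.72 89.3 ] rot [0.05 0.01 0.66] [ 0.4 -0.2 -1.9] [0.04 0.07 0.  ]
```

```bash
python3 -m crank '0 -.07 -.01 0 0 0 .08;0 0 0 0 0 0 0;0 0 0 .1 0 0 0;0 0 0 .1 0 0 0;0 0 0 .08 0 0 0;0 0 0 .08 0 0 0;0 0 0 .06 0 0 0;0 0 0 .06 0 0 0;0 0 0 .06 0 0 0;0 0 0 .0 0 0 0'
python3 chk.py
python3 - <<'E'
from cell import optics
import cv2
c=optics.capture("wrist");cv2.imwrite("pics/w5.png",cv2.resize(c["frame"][100:350,170:420],(600,600),interpolation=cv2.INTER_CUBIC))
E
```

```text
time_s: 12.85
tool_pos: [0.5377, -0.192, 0.1461]
tcp_rot: [0.739, 0.673, -0.0, -0.0]
ft_force: [0.6, 0.2, -0.6]
gripper_width: 0.047
finger_force: 58.9
shift mm [-0.39  0.62 56.15] rot [-0.04 -0.01  0.03] [ 0.6  0.2 -0.6] [ 0.01  0.03 -0.  ]
```

View pics/w5.png

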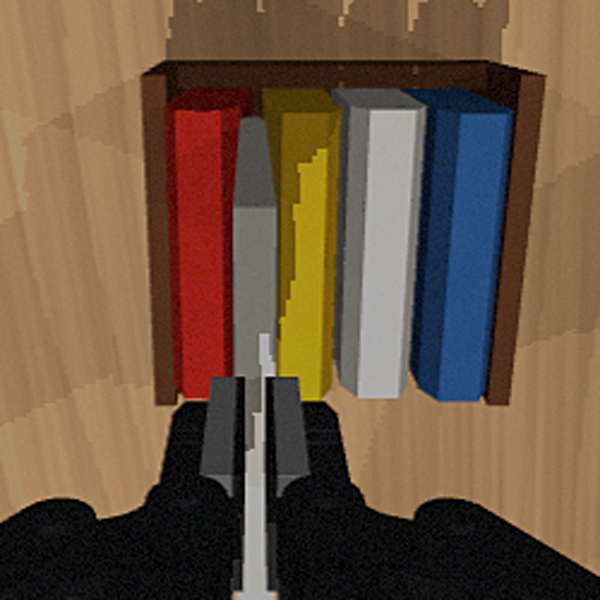

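The foot has entered between red and yellow, with almost no force. I'll keep going down.

```bash
python3 -m crank '0 0 .01 .05 0 0 0;0 0 0 .05 0 0 0;0 0 0 .06 0 0 0;0 0 0 .06 0 0 0;0 0 0 .06 0 0 0;0 0 0 .06 0 0 0;0 0 0 .06 0 0 0;0 0 0 .06 0 0 0;0 0 0 .06 0 0 0;0 0 0 0 0 0 0'
python3 chk.py
```

```text
time_s: 14.15
tool_pos: [0.5383, -0.1921, 0.1149]
tcp_rot: [0.739, 0.673, -0.0, -0.0]
ft_force: [-0.7, -0.5, -1.7]
gripper_width: 0.042
finger_force: 58.9
shift mm [-0.36 -0.07 24.91] rot [-0.03 -0.01  0.03] [-0.7 -0.5 -1.7] [-0.01  0.   -0.02]
```

```bash
python3 -m crank '0 0 0 .06 0 0 0;0 0 0 .06 0 0 0;0 0 0 .06 0 0 0;0 0 0 .06 0 0 0;0 0 0 .05 0 0 0;0 0 0 .04 0 0 0;0 0 0 .03 0 0 0;0 0 0 .02 0 0 0;0 0 0 0 0 0 0;0 0 0 0 0 0 0'
python3 chk.py
```

```text
time_s: 15.4
tool_pos: [0.5384, -0.1921, 0.0924]
tcp_rot: [0.739, 0.673, -0.0, -0.0]
ft_force: [0.4, 0.1, -1.5]
gripper_width: 0.042
finger_force: 58.9
shift mm [-0.32 -0.18  2.4 ] rot [-0.02 -0.    0.03] [ 0.4  0.1 -1.5] [-0.04 -0.   -0.02]
```

Expect floor contact in about 2 mm, so I'll press gently.

```bash
python3 -m crank '0 0 0 .015 0 0 0;0 0 0 .015 0 0 0;0 0 0 .015 0 0 0;0 0 0 .01 0 0 0;0 0 0 0 0 0 0;0 0 0 0 0 0 0;0 0 0 0 0 0 0;0 0 0 0 0 0 0;0 0 0 0 0 0 0;0 0 0 0 0 0 0'
python3 chk.py
```

```text
time_s: 16.65
tool_pos: [0.5391, -0.1922, 0.0898]
tcp_rot: [0.739, 0.673, 0.0, 0.0]
ft_force: [0.8, 1.7, 5.4]
gripper_width: 0.044
finger_force: 60.5
shift mm [-0.33 -0.86 -0.25] rot [ 0.07 -0.    0.03] [0.8 1.7 5.4] [ 0.3  -0.1  -0.01]
```

```bash
python3 -m crank '0 0 0 .02 0 0 0;0 0 0 .02 0 0 0;0 0 0 .01 0 0 0;0 0 0 0 0 0 0;0 0 0 0 0 0 0;0 0 0 0 0 0 0;0 0 0 0 0 0 0;0 0 0 0 0 0 0;0 0 0 0 0 0 0;0 0 0 0 0 0 0'
python3 chk.py
```

```text
time_s: 17.9
tool_pos: [0.5417, -0.1925, 0.0895]
tcp_rot: [0.739, 0.673, 0.002, 0.003]
ft_force: [0.3, 3.4, 16.8]
gripper_width: 0.044
finger_force: 63.4
shift mm [-0.25 -3.47 -0.51] rot [0.41 0.02 0.05] [ 0.3  3.4 16.8] [ 0.51 -0.06 -0.01]
```

It's firmly on the floor: 17 N with no further travel. I'll ease off the load, open the fingers and check.

```bash
python3 -m crank '0 0 0 -.015 0 0 0;0 0 0 -.01 0 0 0;0 0 0 0 0 0 0;0 0 0 0 0 0 0;0 0 0 0 0 0 0;16 0 0 0 0 0 0;24 0 0 0 0 0 0;30 0 0 0 0 0 0;30 0 0 0 0 0 0;30 0 0 0 0 0 0'
python3 chk.py
python3 - <<'E'
from cell import optics
import cv2
c=optics.capture("wrist");cv2.imwrite("pics/w6.png",cv2.resize(c["frame"][100:350,170:420],(600,600),interpolation=cv2.INTER_CUBIC))
E
```

```text
time_s: 19.15
tool_pos: [0.5384, -0.1921, 0.0875]
tcp_rot: [0.739, 0.673, -0.0, -0.0]
ft_force: [0.2, -0.3, 0.2]
gripper_width: 0.35
finger_force: 0.0
shift mm [-0.29 -0.15 -2.54] rot [-0.03 -0.    0.03] [ 0.2 -0.3  0.2] [-0.08  0.01  0.01]
```

View pics/w6.png

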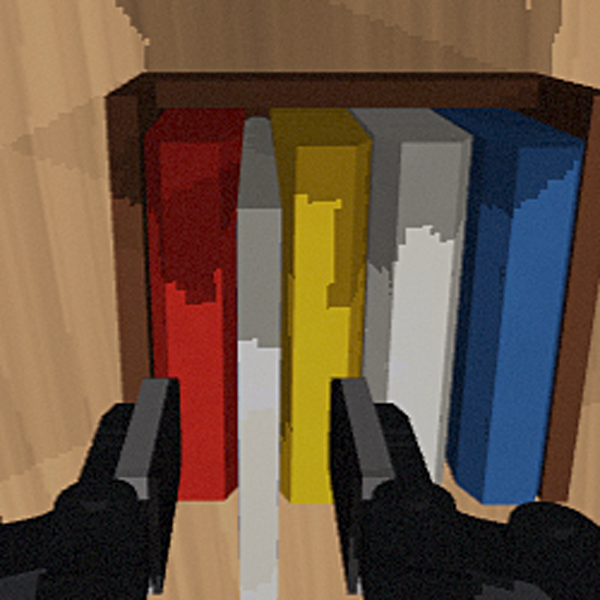

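The panel stands between red and yellow and the fingers are clear. I'll back off straight up.

```bash
python3 -m crank '30 0 0 -.08 0 0 0;30 0 0 -.15 0 0 0;30 0 0 -.2 0 0 0;30 0 0 -.3 0 0 0;30 0 0 -.4 0 0 0;30 0 0 -.5 0 0 0;30 0 0 -.5 0 0 0;30 0 0 -.5 0 0 0;30 0 0 -.4 0 0 0;30 0 0 -.2 0 0 0'
python3 - <<'E'
from h import *
from cell import readout,optics
import cv2
# numeric check: colour sequence along the row at block-top height and at panel-top height, via the wrist camera
c=optics.capture("wrist");f=cv2.cvtColor(c["frame"],cv2.COLOR_BGR2HSV)
for z,y in((.083,.03),(.128,.03),(.128,-.02)):
  X=np.arange(-.064,.065,.002);p=proj(c,place([.5651,-.1949,np.radians(-5.4)],[(x,y,z) for x in X])).round().astype(int)
  s=""
  for (i,j) in p:
    h,S,v=f[np.clip(j,0,419),np.clip(i,0,559)]
    s+="." if v<60 else ("w" if S<60 else "R" if h<6 or h>170 else "Y" if 20<h<40 and S>150 else "B" if 95<h<135 else "o")
  print(z,y,s)
E
```

```text
time_s: 20.45
tool_pos: [0.5393, -0.1924, 0.2839]
tcp_rot: [0.739, 0.673, 0.001, 0.002]
ft_force: [-0.1, 0.3, 0.4]
gripper_width: 0.352
finger_force: 0.0
0.083 0.03 oooo.RRRRRRRRRRRwwwwwwYYYYYYYYYYowwwwwwwwwwww.BBBBBBBBBBBB.oooooo
0.128 0.03 oooooo.RRRRRRRRRRwwwwo.YYYYYYYYwwwwwwwwwww.BBBBBBBBBB.ooooooooooo
0.128 -0.02 oooooo.RRRRRRRRRowwwwoYYYYYYYYYwwwwwwwwwww.BB.BBBBBBB.ooooooooooo
```

```bash
python3 -c "
from cell import manip
print(manip.close_job())"
```

```text
the job is handed in; nothing more can be done
None
```

The white panel is upright and pressed home on the tray floor between the red and yellow blocks; all four blocks are standing, the arm never touched the mug, hare or jar, and the job was handed in at about 20.5 s.

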